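# Sift the small cedar balls out of the large ones

## Robot

A 7-joint arm with a two-finger parallel gripper is mounted at the origin on a cart in front of the work surface, level with it; the furniture and walls round the work are solid. World frame = base frame: x ahead of the robot, y to its left, z up, the work surface at z = 0. Lengths are in m, angles in degrees, forces in N, time in s.
With the tool pointing down it reaches from about 0.425 to 0.95 m from the base axis. Payload 4.7 kg.
Tool frame: the origin (TCP) lies on the centre line of the jaws, within the pads' length; the fingertips stand 25 mm ahead of it and the grasp point (between the pads) lies 6 mm ahead of it; z points along the fingers, y is the line along which they close (so a half turn about z gives the same grasp; the last joint's range is limited). The gripper opens to 87 mm and grips with 3 to 60 N. Pads are 19 mm wide; open, the fingers measure 117 mm over their backs; the gripper's body (75 mm by 190 mm) begins 51 mm behind the grasp point.
Start: joints at [-1.656, 26.849, -2.785, 87.806, 1.381, 65.374, -4.715], TCP at [0.675, 0, 0.248] pointing down, gripper open.
Joint ranges: [-148.3, 148.3], [-19.14, 114.17], [-79.39, 73.82], [5.75, 140.21], [-59.74, 239.74], [12.07, 113.84], [-152.46, 152.46]. Speed limits (degrees/s): [147.25, 147.25, 180, 180, 180, 180, 180].

## Interface

Orientations are given as a 3x3 rotation matrix whose columns are the frame's x, y, z axes.
In Python, from station import arm gives the robot as it stands.
- The arm moves only by the tool step_arm, never from a script. Its argument "deltas" is a list that holds one entry, the list of rows, each a list of 7 numbers: the shift along the tool's x, y, z in cm, then the turn, a rotation vector about the tool's x, y, z in rad, then the opening, from 0 (shut) to 1 (fully open). In form: [[[dx, dy, dz, wx, wy, wz, gripper], ...]]. A call has 1 to 10 rows; each row shifts and turns the commanded pose from where the row before left it, along the tool's axes as they then stand; what a row does not reach is not made up. A row lasts 1/8 s, in which the tool goes at most 62.5 mm and 10.7 degrees, less where a joint would pass 70% of its speed; a pose out of reach is approached as far as the arm can. A call with a gripper value outside its range is refused whole. The fingers move at their own pace and stop on an object; "force" is the grip in N (left out, the last holds). Time passes only in rows, so rows that do not move let the fingers close. It gives the time, the measured TCP pose, the force, the opening and the grip force at its end, in the units of the state.
- arm.sense(): the state, without advancing time (a new reading comes with each control period).
- arm.snapshot(name): name is "scene" or "side" or "wrist"; returns the picture (384x512x3 uint8, blue, green, red); there is no depth.
- arm.calibration(name): a dict with "intrinsics" (3x3 intrinsics, pixels), "R" (3x3) and "t" (3): a world point X has camera coordinates R X + t; the wrist camera has in their place "T_tool_cam" (4x4, takes a point from camera to tool coordinates, whose origin is the TCP and whose axes are the flange's). Camera axes: x right, y down, z forward; pixel columns grow to the right and rows downward; lengths in m; the calibration is good to about 2 mm. A picture is of the moment at which its call begins: read the wrist's pose just before it. calibration takes no time and is no camera call.
- arm.sign_off(): hands the job in; it is judged then, once.
The state is a dict: "t": time; "qpos": joint angles; "joint_vel": joint speeds; "joint_efforts": joint torques, N m; "eef_pos": TCP position; "ee_rot": TCP orientation; "wrist_force": force on the tool from outside, world axes, zero at the start; "ft_torque": the same for the moment, N m; "grip_width": finger opening in m; "grip_force": force on a finger pad.
Only numpy, scipy, OpenCV 4.12 (cv2) and the standard library are available. Lean on these libraries where they do the work, as an engineer would, in place of code of your own. Each camera call takes 0.05 s, during which the arm holds its last target. There are 200 camera calls.

## Task

Lift the sieve of cedar balls by its handle, carry it level and smoothly over the open white tray with all the balls still in it, and shake it side to side, keeping it level, until all three small balls have dropped into the tray and only the two large ones are left in the sieve. Then set the sieve back down on its black rubber mat with the large balls in it, and put the blue lid on the tray so that it is fully seated. Leave the service bell and the stapler alone.

Things in the scene. Friction and masses are not known exactly. Their poses are not given: they have to be found in the camera images.
- sieve: Loose steel sieve, 184 x 112 mm, 121 mm high with its handle, 0.3 kg empty; origin under its centre at the level of its feet, z up, x along its handle and long sides. Walls 4 mm thick, rims 57 mm above the origin. Five openings about 30 x 30 mm between thin cross bars in a row along each long side, at y = 22 to 52 mm either side
- sieve_channel (a point): Middle of the sieve's floor, 22 mm above its origin: a solid shallow V channel, 44 mm wide, along x, edges 3.7 mm higher (9.5 degree slopes). The five balls lie in it in a row. They leave it for the openings only when the sieve is jerked along its own y at over 1.7 m/s2 (quick 60 to 80 mm strokes, mean 0.25 m/s or more); carried level with soft starts and stops they stay
- sieve_grip (a point): Centre of the sieve's overhead handle, 108 mm straight above its origin: black grip 90 mm long (sieve x), 20 mm wide (y, flat sides), 26 mm high, with a steel post at each end of the sieve; over 20 mm is free between it and the balls
- mat: Black rubber mat, fixed, 220 x 170 x 4 mm, origin under its centre, x along its long side; the sieve starts on it and comes back onto it, roughly centred and in line with it
- tray: Open white plastic tray, fixed, 210 (x) x 200 (y) x 55 mm high, walls and floor 5 mm thick; origin under its centre, z up. The small balls go into it
- lid: Loose blue lid of the tray, 0.25 kg, starts flat on the counter, right way up; origin under its centre. Below, a solid locating pad 188 (x) x 178 (y) x 8 mm that enters the tray with 6 mm to spare on each side; above it the 210 x 200 mm cover plate, 5 mm thick (top at 13 mm). Seated, its origin is 47 mm above the tray's, axes in line with the tray's
- lid_grip (a point): Centre of the lid's black bar handle, 47 mm straight above the lid's origin: 100 mm long (lid x), 18 mm wide (y), 18 mm high, 25 mm clear under it
- small_a_center (a point): Centre of a small pale cedar ball, 22 mm in diameter (12 g), at its centre; starts in the sieve's middle channel, fits through the sieve's openings
- small_b_center (a point): Centre of a small pale cedar ball, 22 mm in diameter (12 g), at its centre; starts in the sieve's middle channel, fits through the sieve's openings
- small_c_center (a point): Centre of a small pale cedar ball, 22 mm in diameter (12 g), at its centre; starts in the sieve's middle channel, fits through the sieve's openings
- large_a_center (a point): Centre of a large darker cedar ball, 40 mm in diameter (25 g), at its centre; starts in the sieve's middle channel, too big for the openings
- large_b_center (a point): Centre of a large darker cedar ball, 40 mm in diameter (25 g), at its centre; starts in the sieve's middle channel, too big for the openings
- service_bell: Bystander: silver counter bell on a black base, 84 mm wide, 63 mm high, origin under its centre
- stapler: Bystander: black stapler, 155 x 41 x 47 mm, origin under its centre
Not all that is in view belongs to the job. What is shaped like the part that bears large_b_center but yellow is not meant.

How it is judged:
By the outcome, as a careful person would: the job done as asked, in the order asked, and still so for the second after the job is handed in, with the robot touching nothing.
It also fails if it takes over 72 s, if anything falls off the work surface, if the arm or the gripper's body presses on something with over 40 N, if the wrist force passes 120 N, or if a joint passes its speed limit or range.

## Working session

There is one attempt and no reset: what is moved stays moved. The work goes in short steps, Python scripts to look and compute and a tool call to move; the robot and the scene stay as the last step left them, time stands still between calls to the robot, and variables do not carry over. Pictures are saved under pics/ and viewed, at most 10 in all, crops included, and the job is handed in when it is done.

Besides the shell and the picture viewer there is one more tool, called after "Call:" as a command line: name --argument value ..., lists and objects as JSON in quotes. step_arm: Moves the arm, as the interface text tells. Its arguments: {"type":"object","properties":{"deltas":{"type":"array","items":{"type":"array","items":{"type":"array","items":{"type":"number"}}}},"force":{"type":"number"}},"required":["deltas"]}

```bash
mkdir -p pics; ls
python3 - <<'E'
from station import arm
import cv2,numpy as np
s=arm.sense();print(s['t'],s['eef_pos'],np.round(s['ee_rot'],3).tolist(),s['grip_width'])
a=[arm.snapshot(n) for n in("scene","side","wrist")]
for n,i in zip(("scene","side","wrist"),a): cv2.imwrite(f'pics/{n}0.png',i)
for n in("scene","side","wrist"):
  c=arm.calibration(n);print(n,{k:np.round(v,4).tolist() for k,v in c.items()})
E
```

```text
pics
0.0 [6.74453685e-01 5.04945528e-06 2.46491130e-01] [[-0.0, 1.0, -0.002], [1.0, 0.0, -0.0], [-0.0, -0.002, -1.0]] 0.08704905596221124
scene {'intrinsics': [[401.635, 0.0, 254.16], [0.0, 401.635, 186.1511], [0.0, 0.0, 1.0]], 'R': [[0.83, -0.5573, 0.0226], [-0.353, -0.5563, -0.7523], [0.4318, 0.6164, -0.6585]], 't': [-0.5477, 0.2127, 0.9641]}
side {'intrinsics': [[498.7081, 0.0, 260.0371], [0.0, 498.7081, 200.8187], [0.0, 0.0, 1.0]], 'R': [[-0.9711, -0.2384, 0.0055], [-0.1261, 0.4937, -0.8605], [0.2025, -0.8363, -0.5095]], 't': [0.5558, 0.2285, 1.1065]}
wrist {'intrinsics': [[302.4171, 0.0, 254.078], [0.0, 302.4171, 195.3519], [0.0, 0.0, 1.0]], 'T_tool_cam': [[0.0003, -0.9618, -0.2739, 0.0745], [1.0, 0.0004, -0.0003, 0.0003], [0.0004, -0.2739, 0.9618, -0.1374], [0.0, 0.0, 0.0, 1.0]]}
```

View pics/scene0.png

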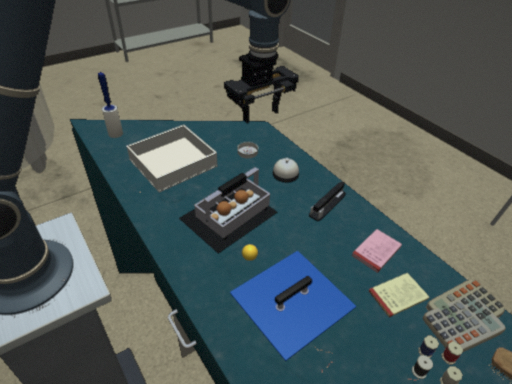

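View pics/side0.png

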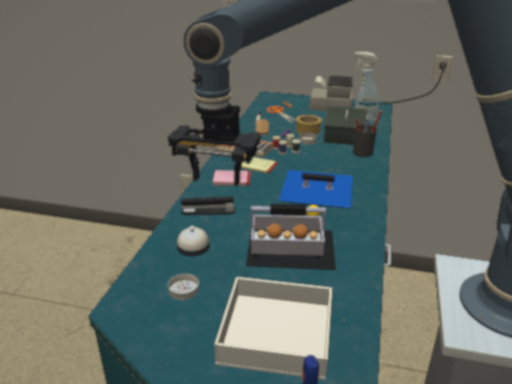

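Scene: tray (172,157), sieve (233,205) on its mat with brown balls at (225,207) and (241,196), bell (287,168), stapler (327,200), lid (293,300) with handle at (294,290). The yellow decoy ball is at (250,252). Side: tray (276,325), sieve (287,235), lid (318,188), yellow ball (313,210).

```bash
cat > h.py <<'E'
from station import arm
import cv2,numpy as np
def ray(n,uv):
    c=arm.calibration(n);R=np.array(c['R']);K=np.array(c['intrinsics']);t=np.array(c['t'])
    d=(R.T@np.linalg.inv(K)@np.c_[np.atleast_2d(uv),np.ones(len(np.atleast_2d(uv)))].T).T
    return -R.T@t,d
def wray(s,uv):
    c=arm.calibration('wrist');T=np.array(c['T_tool_cam']);K=np.array(c['intrinsics']);uv=np.atleast_2d(uv)
    R=np.array(s['ee_rot']);
    d=(R@T[:3,:3]@np.linalg.inv(K)@np.c_[uv,np.ones(len(uv))].T).T
    return np.array(s['eef_pos'])+R@T[:3,3],d
def plane(od,z):
    o,d=od;return (o+d*((z-o[2])/d[:,2])[:,None])[:,:2]
def rect(p):
    r=cv2.minAreaRect(np.float32(p*1000));return r
E
python3 - <<'E'
from h import *
S=cv2.imread('pics/scene0.png');D=cv2.imread('pics/side0.png')
for n,I in(('scene',S),('side',D)):
    h=cv2.cvtColor(I,cv2.COLOR_BGR2HSV)
    m=cv2.inRange(h,(108,150,90),(125,255,255))
    cs=max(cv2.findContours(m,0,1)[0],key=cv2.contourArea)[:,0]
    print(n,'lid',rect(plane(ray(n,cs),.013)))
a=cv2.resize(S[120:250,120:310],(790,540),interpolation=cv2.INTER_CUBIC)
b=cv2.resize(D[190:384,180:360],(557,600),interpolation=cv2.INTER_CUBIC)
cv2.imwrite('pics/a.png',a);cv2.imwrite('pics/b.png',b)
E
```

```text
scene lid ((489.3191223144531, -407.67578125), (209.02267456054688, 199.06240844726562), 3.193582773208618)
side lid ((404.5663146972656, 283.9565124511719), (19.900949478149414, 26.26770782470703), 30.429107666015625)
```

View pics/a.png

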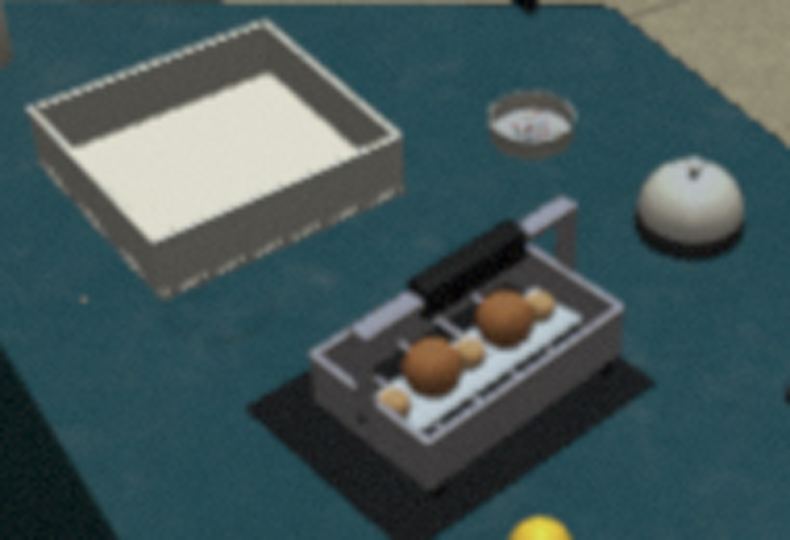

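View pics/b.png

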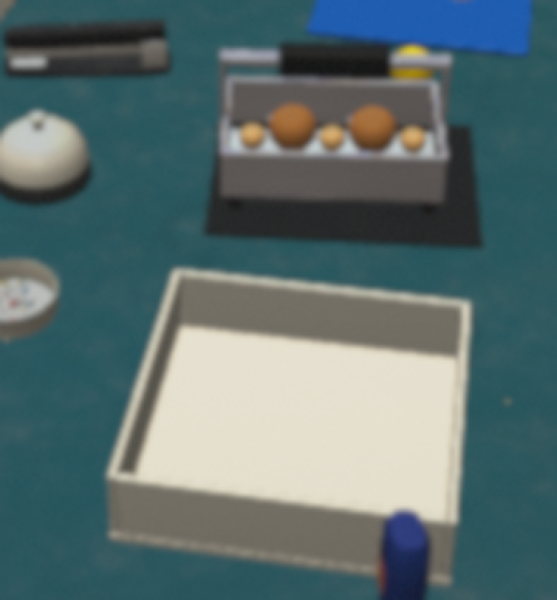

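Crops confirm: in the sieve, two brown large and three pale small balls lie alternately in the channel, with the black grip at a(468,267) / b(336,59). The tray rim corners are clear in both crops, and the yellow ball lies outside the sieve.

Run:
```python
from h import *
A=lambda p:np.array(p)/4.158+120-0.4
B=lambda p:np.array(p)/3.094+np.array([180,190])-0.4
print('tray s',rect(plane(ray('scene',A([(265,20),(402,133),(155,243),(29,108)])),.055)))
print('tray d',rect(plane(ray('side',B([(175,270),(470,302),(457,523),(108,477)])),.055)))
print('mat d',np.round(plane(ray('side',B([(471,126),(482,245),(206,235)])),.004),4))
print('mat s',np.round(plane(ray('scene',A([(248,407),(655,383)])),.004),4))
def tri(p,q):
    o1,d1=ray('scene',A(p));o2,d2=ray('side',B(q));d1=d1[0];d2=d2[0]
    k=np.linalg.lstsq(np.c_[d1,-d2],o2-o1,rcond=None)[0]
    x,y=o1+k[0]*d1,o2+k[1]*d2;return np.round((x+y)/2,4),np.round(np.linalg.norm(x-y),4)
print('grip',tri((468,267),(336,59)))
# a: bar right far end, b: left end ; rims corners
print('bar',plane(ray('side',B([(222,58),(450,62)])),.115),plane(ray('scene',A([(357,335),(575,205)])),.115))
print('rim',tri((311,355),(444,153)),tri((621,306),(222,82)) )
print('rim side plane',plane(ray('side',B([(222,156),(446,156),(438,81),(228,80)])),.061))
print('rim scene plane',plane(ray('scene',A([(311,353),(429,441),(622,306)])),.061))
h=[(300-0,0)]
D=cv2.imread('pics/side0.png')
m=cv2.inRange(cv2.cvtColor(D,cv2.COLOR_BGR2HSV),(105,130,60),(128,255,255));m[:160]=0;m[220:]=0
cs=max(cv2.findContours(m,0,1)[0],key=cv2.contourArea)[:,0]
print('lid d',rect(plane(ray('side',cs),.013)))
```

```text
tray s ((485.6374816894531, 211.47837829589844), (209.82257080078125, 200.28738403320312), 4.658714771270752)
tray d ((485.0286865234375, 214.12850952148438), (208.8976593017578, 198.33914184570312), 4.588165760040283)
mat d [[ 0.4189 -0.1876]
 [ 0.391  -0.0238]
 [ 0.6029  0.0168]]
mat s [[ 0.3911 -0.0273]
 [ 0.6338 -0.1555]]
grip (array([ 0.5243, -0.0927,  0.1132]), np.float64(0.0006))
bar [[ 0.61191333 -0.06864259]
 [ 0.43487031 -0.10752043]] [[ 0.43442159 -0.11194968]
 [ 0.61619421 -0.07875176]]
rim (array([ 0.4279, -0.0593,  0.0601]), np.float64(0.0033)) (array([ 0.6258, -0.124 ,  0.0555]), np.float64(0.002))
rim side plane [[ 0.59728836 -0.01198757]
 [ 0.42731983 -0.05512865]
 [ 0.44832722 -0.16297085]
 [ 0.62049155 -0.12074071]]
rim scene plane [[ 0.42654161 -0.05876712]
 [ 0.4510134  -0.16601463]
 [ 0.621402   -0.12947563]]
lid d ((489.8895263671875, -396.5650634765625), (209.50674438476562, 209.40866088867188), 2.643949031829834)
```

Call:
step_arm --deltas '[[[-2.3,-3.75,0,0,0,0,1],[-2.3,-3.75,0,0,0,0,1],[-2.3,-3.75,0,0,0,0,1],[-2.3,-3.75,0,0,0,0,1],[0,0,0,0,0,0.17,1],[0,0,0,0,0,0.17,1],[0,0,0,0,0,0.17,1],[0,0,0,0,0,0.17,1],[0,0,0,0,0,0.17,1],[0,0,0,0,0,0.17,1]]]'

```text
t: 1.4
eef_pos: [0.5248, -0.0919, 0.2473]
ee_rot: [[0.855, 0.519, -0.001], [0.519, -0.855, 0.0], [-0.0, -0.0, -1.0]]
wrist_force: [-0.9, -0.5, -0.4]
grip_width: 0.0866
grip_force: 0.0
```

Call:
step_arm --deltas '[[[0,0,0,0,0,0.17,1],[0,0,0,0,0,0.17,1],[0,0,0,0,0,0,1]]]'

```text
t: 1.78
eef_pos: [0.5248, -0.0918, 0.2473]
ee_rot: [[0.977, 0.211, -0.0], [0.211, -0.977, -0.0], [-0.0, -0.0, -1.0]]
wrist_force: [-0.1, 0.0, 0.3]
grip_width: 0.087
grip_force: 0.0
```

Run:
```python
from h import *
s=arm.sense();print(s['t'],s['eef_pos'],np.round(s['ee_rot'],3).tolist())
I=arm.snapshot('wrist');cv2.imwrite('pics/w1.png',I)
```

```text
1.775 [ 0.52483435 -0.0918248   0.24734843] [[0.977, 0.211, -0.0], [0.211, -0.977, -0.0], [-0.0, -0.0, -1.0]]
```

View pics/w1.png

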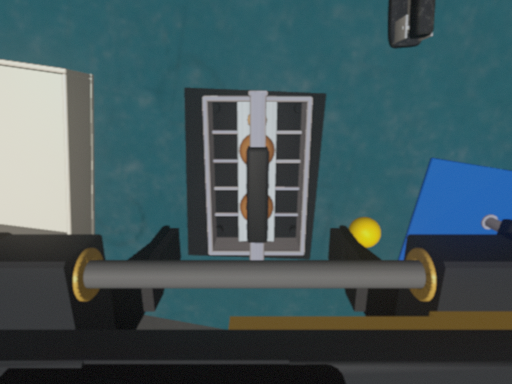

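The wrist view shows the handle running vertically along column 258 (grip rows 148–242), with the mat and sieve under it. The fingers straddle it.

Run:
```python
from h import *
s=arm.sense();f=lambda uv,z:np.round(plane(wray(s,uv),z),4).tolist()
print('grip',f([(258.5,150),(257.5,240),(258.5,94),(257,258)],.122))
print('rim',f([(203,97),(311,97),(307,255),(208,254)],.061))
print('mat',f([(186,88),(325,95),(303,258),(188,256)],.004))
I=cv2.imread('pics/w1.png');g=cv2.cvtColor(I,cv2.COLOR_BGR2GRAY)
for r in (165,185,220,235):
  x=np.where(g[r,235:285]<45)[0]+235;print(r,x.min() if len(x) else None,x.max() if len(x) else None)
R=np.array(s['ee_rot']);print(np.degrees(np.arctan2(R[1,0],R[0,0])))
```

```text
grip [[0.5659, -0.0874], [0.4831, -0.1048], [0.6109, -0.0775], [0.4646, -0.1084]]
rim [[0.5989, -0.0231], [0.6223, -0.1306], [0.4499, -0.1726], [0.4264, -0.0583]]
mat [[0.6047, 0.0078], [0.6322, -0.1558], [0.4181, -0.1853], [0.3871, -0.0285]]
165 None None
185 None None
220 None None
235 None None
12.256950715758041
```

Call:
step_arm --deltas '[[[-0.1,0.35,2,0,0,0,1],[0,0,2.5,0,0,0,1],[0,0,2.5,0,0,0,1],[0,0,2.5,0,0,0,1],[0,0,2,0,0,0,1],[0,0,1.4,0,0,0,1],[0,0,0,0,0,0,1]]]'

```text
t: 2.7
eef_pos: [0.5242, -0.0955, 0.1177]
ee_rot: [[0.978, 0.21, -0.002], [0.21, -0.978, 0.0], [-0.002, -0.001, -1.0]]
wrist_force: [0.6, -0.1, 0.1]
grip_width: 0.0872
grip_force: 0.0
```

Call:
step_arm --deltas '[[[0,0,0,0,0,0,0.4],[0,0,0,0,0,0,0.3],[0,0,0,0,0,0,0.2],[0,0,0,0,0,0,0.1],[0,0,0,0,0,0,0],[0,0,0,0,0,0,0],[0,0,0,0,0,0,0]]]' --force 50

```text
t: 3.58
eef_pos: [0.5248, -0.0956, 0.1185]
ee_rot: [[0.978, 0.209, -0.0], [0.209, -0.978, 0.0], [-0.0, -0.0, -1.0]]
wrist_force: [0.2, -0.6, -0.1]
grip_width: 0.0249
grip_force: 0.0
```

Not closed yet; a few more rows, then a soft lift.

Call:
step_arm --deltas '[[[0,0,0,0,0,0,0],[0,0,0,0,0,0,0],[0,0,0,0,0,0,0]]]'

```text
t: 3.95
eef_pos: [0.5247, -0.0952, 0.1185]
ee_rot: [[0.978, 0.21, -0.0], [0.21, -0.978, 0.0], [-0.0, -0.0, -1.0]]
wrist_force: [-0.3, 1.7, -0.8]
grip_width: 0.0198
grip_force: 50.0
```

Call:
step_arm --deltas '[[[0,0,-0.2,0,0,0,0],[0,0,-0.4,0,0,0,0],[0,0,-0.7,0,0,0,0],[0,0,-1,0,0,0,0],[0,0,-1.2,0,0,0,0],[0,0,-1.2,0,0,0,0],[0,0,-1,0,0,0,0],[0,0,-0.7,0,0,0,0],[0,0,-0.4,0,0,0,0],[0,0,-0.2,0,0,0,0]]]'

```text
t: 5.2
eef_pos: [0.5247, -0.0955, 0.1886]
ee_rot: [[0.978, 0.209, -0.0], [0.209, -0.978, 0.0], [-0.0, -0.0, -1.0]]
wrist_force: [1.0, -1.4, -4.5]
grip_width: 0.0194
grip_force: 50.0
```

Run:
```python
from h import *
s=arm.sense();print(s['t'],s['eef_pos'],s['wrist_force'],s['ft_torque'],s['grip_width'],s['grip_force'],s['qpos'])
I=arm.snapshot('side');W=arm.snapshot('wrist')
a=cv2.resize(I[150:290,180:380],(500,350),interpolation=cv2.INTER_CUBIC)
b=cv2.resize(W,(467,350))[:, :300]
cv2.imwrite('pics/l1.png',np.hstack([a,b]));cv2.imwrite('pics/w2.png',W)
```

```text
5.2 [ 0.52468408 -0.09554996  0.18862186] [ 0.98930438 -1.44746897 -4.49258367] [ 0.01937883  0.14780138 -0.00617581] 0.01935689958584882 49.985945373773575 [ -2.02076612  17.25501345   9.54294202 111.32616369  -3.59737001
  51.70689537 -68.59023787]
```

View pics/l1.png

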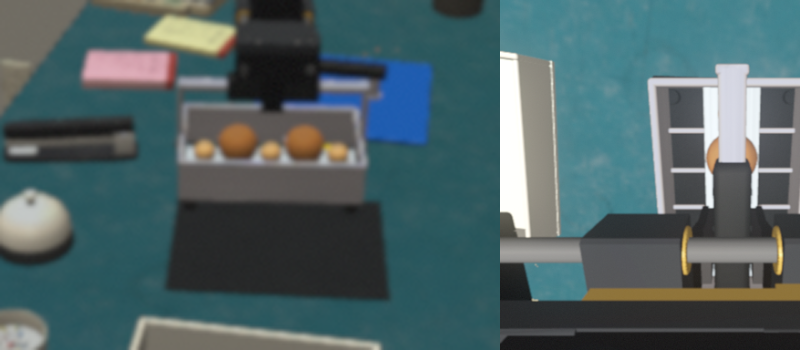

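Both views show the sieve lifted level with all five balls in the channel. Now the soft carry.

Call:
step_arm --deltas '[[[0.03,-0.4,0,0,0,0,0],[0.07,-0.8,0,0,0,0,0],[0.1,-1.2,0,0,0,0,0],[0.14,-1.6,0,0,0,0,0],[0.17,-2.0,0,0,0,0,0],[0.2,-2.4,0,0,0,0,0],[0.24,-2.8,0,0,0,0,0],[0.24,-2.85,0,0,0,0,0],[0.24,-2.85,0,0,0,0,0],[0.24,-2.85,0,0,0,0,0]]]'

```text
t: 6.55
eef_pos: [0.4991, 0.1031, 0.1886]
ee_rot: [[0.978, 0.21, 0.0], [0.21, -0.978, 0.0], [0.0, -0.0, -1.0]]
wrist_force: [0.7, -0.6, -4.2]
grip_width: 0.0195
grip_force: 50.0
```

Call:
step_arm --deltas '[[[0.24,-2.8,0,0,0,0,0],[0.2,-2.4,0,0,0,0,0],[0.17,-2.0,0,0,0,0,0],[0.14,-1.6,0,0,0,0,0],[0.1,-1.2,0,0,0,0,0],[0.07,-0.8,0,0,0,0,0],[0.03,-0.4,0,0,0,0,0],[0,0,0,0,0,0,0]]]'

```text
t: 7.55
eef_pos: [0.4857, 0.2123, 0.1885]
ee_rot: [[0.978, 0.209, 0.0], [0.209, -0.978, -0.0], [-0.0, 0.0, -1.0]]
wrist_force: [-1.2, 0.0, -3.8]
grip_width: 0.0194
grip_force: 50.0
```

Call:
step_arm --deltas '[[[0,0,0.1,0,0,0.01,0],[0,0,0.1,0,0,0.015,0],[0,0,0.1,0,0,0.02,0],[0,0,0.1,0,0,0.02,0],[0,0,0.1,0,0,0.02,0],[0,0,0.1,0,0,0.02,0],[0,0,0.1,0,0,0.015,0],[0,0,0,0,0,0.01,0],[0,0,0,0,0,0,0]]]'

```text
t: 8.68
eef_pos: [0.4857, 0.2126, 0.1816]
ee_rot: [[0.997, 0.081, 0.0], [0.081, -0.997, 0.0], [0.0, -0.0, -1.0]]
wrist_force: [1.3, -0.9, -2.6]
grip_width: 0.0198
grip_force: 50.0
```

Run:
```python
from h import *
s=arm.sense();R=np.array(s['ee_rot']);print(s['t'],s['eef_pos'],np.degrees(np.arctan2(R[1,0],R[0,0])),s['wrist_force'],s['qpos'])
I=arm.snapshot('side');W=arm.snapshot('scene')
a=cv2.resize(I[190:384,180:360],(370,400),interpolation=cv2.INTER_CUBIC)
b=cv2.resize(W[80:210,90:230],(430,400),interpolation=cv2.INTER_CUBIC)
cv2.imwrite('pics/l2.png',np.hstack([a,b]))
```

```text
8.675 [0.48567124 0.21257903 0.18158982] 4.626019237114717 [ 1.26986621 -0.91981511 -2.63805383] [ -30.26069602   17.4493363     2.51111441  111.80333697   -0.96979612
   50.75866317 -112.62557344]
```

View pics/l2.png

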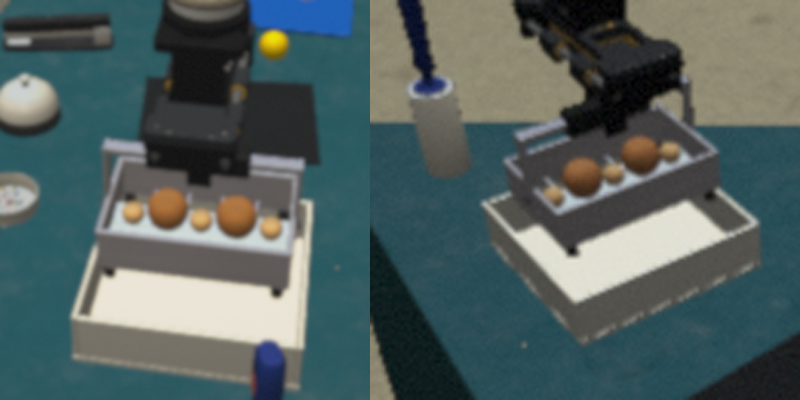

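Both views show all five balls still in and the sieve level over the tray. Now quick strokes along the sieve's y.

Call:
step_arm --deltas '[[[0,-0.6,0,0,0,0,0],[0,-1.2,0,0,0,0,0],[0,-1.0,0,0,0,0,0],[0,-0.4,0,0,0,0,0],[0,3.2,0,0,0,0,0],[0,3.2,0,0,0,0,0],[0,-3.2,0,0,0,0,0],[0,-3.2,0,0,0,0,0],[0,3.2,0,0,0,0,0],[0,3.2,0,0,0,0,0]]]'

```text
t: 10.02
eef_pos: [0.4882, 0.1808, 0.1815]
ee_rot: [[0.997, 0.083, 0.0], [0.083, -0.997, -0.0], [0.0, 0.0, -1.0]]
wrist_force: [1.0, -0.4, -4.5]
grip_width: 0.0198
grip_force: 50.0
```

Call:
step_arm --deltas '[[[0,-0.4,0,0,0,0,0],[0,-1.2,0,0,0,0,0],[0,-1.2,0,0,0,0,0],[0,-0.4,0,0,0,0,0],[0,0,0,0,0,0,0]]]'

```text
t: 10.65
eef_pos: [0.4854, 0.2135, 0.1815]
ee_rot: [[0.997, 0.083, -0.0], [0.083, -0.997, 0.0], [-0.0, -0.0, -1.0]]
wrist_force: [-0.5, -0.5, -3.3]
grip_width: 0.0196
grip_force: 50.0
```

```bash
cat > look.py <<'E'
from h import *
import sys
s=arm.sense();print(s['t'],s['eef_pos'],s['wrist_force'])
I=arm.snapshot('side');W=arm.snapshot('scene')
a=cv2.resize(I[190:384,180:360],(370,400),interpolation=cv2.INTER_CUBIC)
b=cv2.resize(W[80:210,90:230],(430,400),interpolation=cv2.INTER_CUBIC)
for n,J in(('side',I),('scene',W)):
    h=cv2.cvtColor(J,cv2.COLOR_BGR2HSV);m=cv2.inRange(h,(8,85,110),(19,255,255));m[:80]=0
    _,_,st,c=cv2.connectedComponentsWithStats(m)
    print(n,[(np.round(q).tolist(),int(p[4])) for q,p in zip(c[1:],st[1:]) if p[4]>12])
cv2.imwrite(sys.argv[1],np.hstack([a,b]))
E
python3 look.py pics/l3.png
```

```text
10.65 [0.48539299 0.21348889 0.18146681] [-0.45949347 -0.46008353 -3.34172755]
side [([258.0, 130.0], 14), ([221.0, 145.0], 26), ([262.0, 280.0], 211), ([296.0, 283.0], 234), ([273.0, 341.0], 69)]
scene [([182.0, 132.0], 48), ([163.0, 140.0], 53), ([476.0, 283.0], 31), ([470.0, 286.0], 29), ([463.0, 290.0], 30), ([457.0, 294.0], 28), ([474.0, 333.0], 32), ([467.0, 336.0], 32), ([459.0, 340.0], 38), ([504.0, 359.0], 297)]
```

View pics/l3.png

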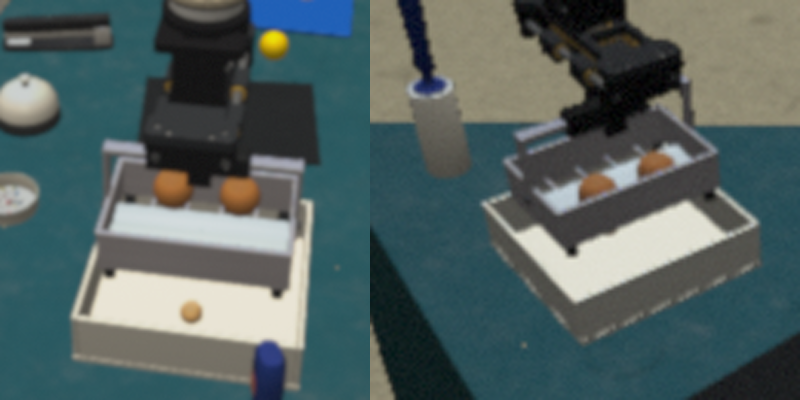

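Only the two large balls remain visible in the sieve, resting in openings. One small ball is visible in the tray at l3 (190,312); the others are probably hidden below the sieve. I'll lift to see the tray.

Call:
step_arm --deltas '[[[0,0,-0.4,0,0,0,0],[0,0,-0.9,0,0,0,0],[0,0,-1.4,0,0,0,0],[0,0,-1.8,0,0,0,0],[0,0,-2,0,0,0,0],[0,0,-2,0,0,0,0],[0,0,-1.8,0,0,0,0],[0,0,-1.3,0,0,0,0],[0,0,-0.8,0,0,0,0],[0,0,-0.4,0,0,0,0]]]'

```text
t: 12.0
eef_pos: [0.4856, 0.2125, 0.3099]
ee_rot: [[0.997, 0.081, 0.0], [0.081, -0.997, 0.0], [0.0, -0.0, -1.0]]
wrist_force: [-0.0, 0.2, -3.7]
grip_width: 0.0199
grip_force: 50.0
```

```bash
python3 look.py pics/l4.png
```

```text
12.0 [0.48557985 0.21247773 0.30990293] [-2.21805035e-03  1.74659325e-01 -3.73319708e+00]
side [([257.0, 125.0], 23), ([221.0, 145.0], 27), ([264.0, 225.0], 233), ([299.0, 228.0], 248), ([272.0, 341.0], 70)]
scene [([178.0, 94.0], 53), ([157.0, 101.0], 58), ([168.0, 142.0], 20), ([155.0, 147.0], 19), ([167.0, 152.0], 14), ([476.0, 283.0], 32), ([469.0, 286.0], 27), ([463.0, 290.0], 29), ([457.0, 294.0], 28), ([474.0, 333.0], 32), ([467.0, 336.0], 32), ([459.0, 340.0], 38), ([504.0, 359.0], 296)]
```

Scene shows all three small balls in the tray at (168,142), (155,147), (167,152), and both large ones in the sieve. Carry back softly.

Call:
step_arm --deltas '[[[0,0.4,0.1,0,0,0,0],[0,0.8,0.2,0,0,0,0],[0,1.2,0.3,0,0,0,0],[0,1.6,0.5,0,0,0,0],[0,2.0,0.7,0,0,0,0],[0.1,2.4,0.9,0,0,0,0],[0.1,2.8,1.0,0,0,0,0],[0.1,2.7,1.0,0,0,0,0],[0,2.7,1.0,0,0,0,0],[0,2.7,1.0,0,0,0,0]]]'

```text
t: 13.35
eef_pos: [0.5039, 0.0183, 0.2421]
ee_rot: [[0.997, 0.08, 0.0], [0.08, -0.997, -0.0], [-0.0, 0.0, -1.0]]
wrist_force: [-0.2, -0.2, -2.2]
grip_width: 0.02
grip_force: 50.0
```

Call:
step_arm --deltas '[[[0,2.8,1.0,0,0,0,0],[0,2.4,1.0,0,0,0,0],[0,2.0,0.9,0,0,0,0],[0,1.6,0.8,0,0,0,0],[0,1.2,0.7,0,0,0,0],[0,0.8,0.5,0,0,0,0],[0,0.4,0.3,0,0,0,0],[0,0,0.1,0,0,0,0],[0,0,0,0,0,0,0]]]'

```text
t: 14.48
eef_pos: [0.5134, -0.0906, 0.1897]
ee_rot: [[0.997, 0.082, 0.0], [0.082, -0.997, 0.0], [0.0, -0.0, -1.0]]
wrist_force: [0.7, -0.9, -4.5]
grip_width: 0.0195
grip_force: 50.0
```

Call:
step_arm --deltas '[[[0,0,0.2,0,0,-0.01,0],[0,0,0.4,0,0,-0.015,0],[0,0,0.6,0,0,-0.02,0],[0,0,0.8,0,0,-0.02,0],[0,0,0.8,0,0,-0.015,0],[0,0,0.8,0,0,-0.01,0],[0,0,0.6,0,0,0,0],[0,0,0.4,0,0,0,0],[0,0,0.2,0,0,0,0],[0,0,0,0,0,0,0]]]'

```text
t: 15.72
eef_pos: [0.5133, -0.0912, 0.1416]
ee_rot: [[0.985, 0.17, 0.0], [0.17, -0.985, 0.0], [0.0, 0.0, -1.0]]
wrist_force: [0.1, -1.4, -3.4]
grip_width: 0.0194
grip_force: 50.0
```

Call:
step_arm --deltas '[[[0,0,0.4,0,0,0,0],[0,0,0.6,0,0,0,0],[0,0,0.6,0,0,0,0],[0,0,0.4,0,0,0,0],[0,0,0.2,0,0,0,0],[0,0,0.1,0,0,0,0],[0,0,0,0,0,0,0]]]'

```text
t: 16.6
eef_pos: [0.5133, -0.0912, 0.1186]
ee_rot: [[0.985, 0.17, 0.0], [0.17, -0.985, 0.0], [0.0, 0.0, -1.0]]
wrist_force: [-1.5, 0.9, -2.5]
grip_width: 0.0197
grip_force: 50.0
```

Call:
step_arm --deltas '[[[0,0,0.05,0,0,0,0],[0,0,0.05,0,0,0,0],[0,0,0,0,0,0,0]]]'

```text
t: 16.98
eef_pos: [0.5134, -0.091, 0.1183]
ee_rot: [[0.985, 0.17, 0.001], [0.17, -0.985, 0.0], [0.001, -0.0, -1.0]]
wrist_force: [-2.2, 2.7, 5.8]
grip_width: 0.0195
grip_force: 50.0
```

Call:
step_arm --deltas '[[[0,0,0,0,0,0,0.3],[0,0,0,0,0,0,0.5],[0,0,0,0,0,0,0.7],[0,0,0,0,0,0,0.9],[0,0,0,0,0,0,1],[0,0,0,0,0,0,1],[0,0,0,0,0,0,1]]]'

```text
t: 17.85
eef_pos: [0.5133, -0.0912, 0.1175]
ee_rot: [[0.985, 0.17, 0.0], [0.17, -0.985, 0.0], [0.0, -0.0, -1.0]]
wrist_force: [0.1, 0.7, -0.5]
grip_width: 0.0783
grip_force: 0.0
```

Call:
step_arm --deltas '[[[0,0,-2,0,0,0,1],[0,0,-3,0,0,0,1],[0,0,-4,0,0,0,1],[0,0,-4,0,0,0,1],[-1,4,-2,0,0,0,1],[-1.3,5.2,0,0,0,0,1],[-1.4,5.5,0,0,0,0,1],[-1.4,5.5,0,0,0,0,1],[-1.4,5.4,0,0,0,0,1],[-1.1,4.5,0,0,0,0.115,1]]]'

```text
t: 19.1
eef_pos: [0.4887, -0.4031, 0.2676]
ee_rot: [[0.999, 0.051, 0.0], [0.051, -0.999, -0.0], [0.0, 0.0, -1.0]]
wrist_force: [0.1, 0.9, 0.0]
grip_width: 0.0866
grip_force: 0.0
```

Call:
step_arm --deltas '[[[0,0,0,0,0,0,1],[0,0,0,0,0,0,1]]]'

```text
t: 19.35
eef_pos: [0.4897, -0.3998, 0.2671]
ee_rot: [[0.998, 0.057, -0.0], [0.057, -0.998, 0.001], [-0.0, -0.001, -1.0]]
wrist_force: [-0.1, 0.7, -0.7]
grip_width: 0.0869
grip_force: 0.0
```

Run:
```python
from h import *
s=arm.sense();R=np.array(s['ee_rot']);print(s['t'],s['eef_pos'],np.degrees(np.arctan2(R[1,0],R[0,0])))
I=arm.snapshot('wrist');S=arm.snapshot('scene')
h=cv2.cvtColor(S,cv2.COLOR_BGR2HSV)
cv2.imwrite('pics/w3.png',np.hstack([cv2.resize(I,(400,300)),cv2.resize(S[110:260,110:310],(400,300),interpolation=cv2.INTER_CUBIC)]));cv2.imwrite('pics/w3full.png',I)
```

```text
19.35 [ 0.48972732 -0.39979518  0.26710619] 3.2660288915052673
```

View pics/w3.png

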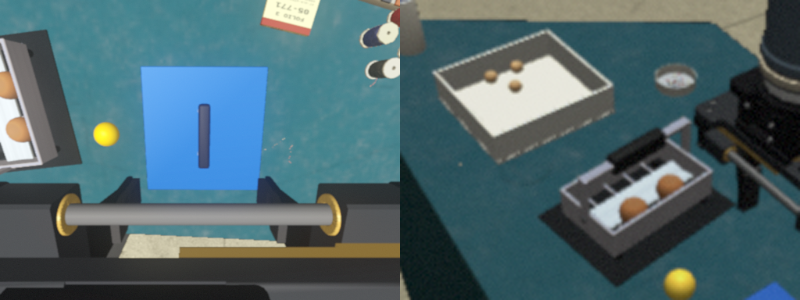

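The left half shows the whole lid with its handle along column ~204. The right half shows three small balls in the tray and the sieve on its mat with both large balls. Now the lid pose.

Run:
```python
from h import *
s=arm.sense();I=cv2.imread('pics/w3full.png');h=cv2.cvtColor(I,cv2.COLOR_BGR2HSV)
m=cv2.inRange(h,(104,140,120),(125,255,255))
c=max(cv2.findContours(m,0,1)[0],key=cv2.contourArea)
print(cv2.boundingRect(c));c=c[:,0]
print(rect(plane(wray(s,c),.013)))
d=((h[...,2]<110)&(cv2.drawContours(np.zeros(m.shape,np.uint8),[cv2.convexHull(c)],-1,255,-1)>0)).astype(np.uint8);d[236:]=0
d=cv2.erode(d,np.ones((3,3)))
k=max(cv2.findContours(d,0,1)[0],key=cv2.contourArea)[:,0]
print(k.min(0),k.max(0),rect(plane(wray(s,k),.056)))
```

```text
(180, 85, 163, 158)
((490.20684814453125, -407.1499328613281), (208.4109649658203, 200.1757354736328), 3.379974126815796)
[264 212] [264 212] ((445.9065856933594, -413.96026611328125), (0.0, 0.0), 0.0)
```

Call:
step_arm --deltas '[[[0,0.75,2,0,0,0,1],[0,0,4,0,0,0,1],[0,0,5,0,0,0,1],[0,0,4,0,0,0,1],[0,0,3,0,0,0,1],[0,0,2,0,0,0,1],[0,0,1.3,0,0,0,1],[0,0,0,0,0,0,1]]]'

```text
t: 20.45
eef_pos: [0.4897, -0.408, 0.0539]
ee_rot: [[0.998, 0.056, -0.001], [0.056, -0.998, 0.001], [-0.001, -0.001, -1.0]]
wrist_force: [0.8, -0.4, -0.5]
grip_width: 0.0868
grip_force: 0.0
```

Call:
step_arm --deltas '[[[0,0,0,0,0,0,0.3],[0,0,0,0,0,0,0.2],[0,0,0,0,0,0,0],[0,0,0,0,0,0,0],[0,0,0,0,0,0,0],[0,0,0,0,0,0,0],[0,0,0,0,0,0,0],[0,0,0,0,0,0,0],[0,0,0,0,0,0,0]]]' --force 40

```text
t: 21.58
eef_pos: [0.4899, -0.4081, 0.0545]
ee_rot: [[0.998, 0.056, -0.0], [0.056, -0.998, 0.0], [-0.0, -0.0, -1.0]]
wrist_force: [0.1, 0.9, 0.2]
grip_width: 0.0177
grip_force: 40.0
```

Call:
step_arm --deltas '[[[0,0,-0.5,0,0,0,0],[0,0,-1.5,0,0,0,0],[0,0,-2.5,0,0,0,0],[0,0,-3.5,0,0,0,0],[0,0,-4,0,0,0,0],[0,0,-4,0,0,0,0],[0,0,-3,0,0,0,0],[0,0,-2,0,0,0,0],[0,0,-1,0,0,0,0],[0,0,0,0,0,0,0]]]'

```text
t: 22.82
eef_pos: [0.4899, -0.4084, 0.2752]
ee_rot: [[0.998, 0.056, 0.001], [0.056, -0.998, -0.001], [0.001, 0.001, -1.0]]
wrist_force: [0.3, 0.2, -3.5]
grip_width: 0.0176
grip_force: 40.0
```

Call:
step_arm --deltas '[[[0.05,-1,0,0,0,0,0],[0.1,-2,0,0,0,0,0],[0.15,-3,0,0,0,0,0],[0.2,-4,0,0,0,0,0],[0.25,-5,0,0,0,0,0],[0.25,-5,0,0,0,0,0],[0.25,-5,0,0,0,0,0],[0.25,-5,0,0,0,0,0],[0.25,-5,0,0,0,0,0],[0.25,-5,0,0,0,0,0]]]'

```text
t: 24.08
eef_pos: [0.4862, -0.0049, 0.2742]
ee_rot: [[0.998, 0.057, -0.001], [0.057, -0.998, 0.0], [-0.001, -0.0, -1.0]]
wrist_force: [1.4, 0.7, -2.8]
grip_width: 0.0178
grip_force: 40.0
```

Call:
step_arm --deltas '[[[0.24,-5,0,0,0,0,0],[0.24,-5,0,0,0,0,0],[0.2,-4,0,0,0,0,0],[0.15,-3,0,0,0,0,0],[0.1,-2,0,0,0,0,0],[0.06,-2,0,0,0,0,0],[0.05,-1,0,0,0,0,0],[0,0,0,0,0,-0.023,0],[0,0,0,0,0,0,0],[0,0,0,0,0,0,0]]]'

```text
t: 25.32
eef_pos: [0.4859, 0.2114, 0.2746]
ee_rot: [[0.997, 0.077, 0.0], [0.077, -0.997, -0.0], [0.0, 0.0, -1.0]]
wrist_force: [0.7, 0.5, -3.6]
grip_width: 0.0183
grip_force: 40.0
```

Run:
```python
from h import *
s=arm.sense();R=np.array(s['ee_rot']);print(s['t'],s['eef_pos'],np.degrees(np.arctan2(R[1,0],R[0,0])),s['grip_width'],s['wrist_force'],s['ft_torque'])
I=arm.snapshot('scene');D=arm.snapshot('side')
# lid seen in hand: outline on its top plane
for n,J in(('scene',I),('side',D)):
    m=cv2.inRange(cv2.cvtColor(J,cv2.COLOR_BGR2HSV),(105,130,50),(128,255,255))
    c=max(cv2.findContours(m,0,1)[0],key=cv2.contourArea)[:,0]
    print(n,rect(plane(ray(n,c),s['eef_pos'][2]-.0415)))
# tray check from w1 rim edge pixels unavailable; save
cv2.imwrite('pics/s4.png',I)
```

```text
25.325 [0.48593096 0.21143025 0.27461292] 4.41403093084346 0.018276232308301985 [ 0.72395603  0.51484289 -3.55510419] [0.10301125 0.05299393 0.00264751]
scene ((485.2189025878906, 208.27182006835938), (207.9507598876953, 203.31431579589844), 3.300070285797119)
side ((486.6655578613281, 214.60659790039062), (210.1993408203125, 206.7403564453125), 4.326547622680664)
```

Call:
step_arm --deltas '[[[0,-0.12,1,0,0,0,0],[0,0,2,0,0,0,0],[0,0,3,0,0,0,0],[0,0,3,0,0,0,0],[0,0,3,0,0,0,0],[0,0,2,0,0,0,0],[0,0,1,0,0,0,0],[0,0,0.5,0,0,0,0],[0,0,0,0,0,0,0]]]'

```text
t: 26.55
eef_pos: [0.4859, 0.2138, 0.1198]
ee_rot: [[0.997, 0.079, 0.001], [0.079, -0.997, 0.0], [0.001, -0.0, -1.0]]
wrist_force: [-0.3, -0.0, -3.0]
grip_width: 0.0175
grip_force: 40.0
```

Call:
step_arm --deltas '[[[0,0,0.3,0,0,0,0],[0,0,0.3,0,0,0,0],[0,0,0.3,0,0,0,0],[0,0,0.2,0,0,0,0],[0,0,0,0,0,0,0],[0,0,0,0,0,0,0]]]'

```text
t: 27.3
eef_pos: [0.4857, 0.2137, 0.1086]
ee_rot: [[0.997, 0.079, 0.0], [0.079, -0.997, 0.0], [0.0, -0.0, -1.0]]
wrist_force: [0.4, 0.8, -3.3]
grip_width: 0.0174
grip_force: 40.0
```

Call:
step_arm --deltas '[[[0,0,0.2,0,0,0,0],[0,0,0.2,0,0,0,0],[0,0,0.15,0,0,0,0],[0,0,0.1,0,0,0,0],[0,0,0,0,0,0,0]]]'

```text
t: 27.92
eef_pos: [0.4856, 0.2137, 0.102]
ee_rot: [[0.997, 0.079, -0.0], [0.079, -0.997, -0.0], [-0.0, 0.0, -1.0]]
wrist_force: [-0.0, 0.4, -3.3]
grip_width: 0.0174
grip_force: 40.0
```

Call:
step_arm --deltas '[[[0,0,0.05,0,0,0,0],[0,0,0.05,0,0,0,0],[0,0,0,0,0,0,0]]]'

```text
t: 28.3
eef_pos: [0.4857, 0.2137, 0.1014]
ee_rot: [[0.997, 0.079, 0.0], [0.079, -0.997, 0.0], [0.0, -0.0, -1.0]]
wrist_force: [-0.2, -0.6, 1.5]
grip_width: 0.0177
grip_force: 40.0
```

Contact came at exactly the seated height. Release and rise.

Call:
step_arm --deltas '[[[0,0,0,0,0,0,0.3],[0,0,0,0,0,0,0.5],[0,0,0,0,0,0,0.7],[0,0,0,0,0,0,0.9],[0,0,0,0,0,0,1],[0,0,0,0,0,0,1],[0,0,0,0,0,0,1]]]'

```text
t: 29.18
eef_pos: [0.4856, 0.2137, 0.1011]
ee_rot: [[0.997, 0.079, 0.0], [0.079, -0.997, 0.0], [0.0, -0.0, -1.0]]
wrist_force: [-0.1, 0.4, -0.3]
grip_width: 0.0783
grip_force: 0.0
```

Call:
step_arm --deltas '[[[0,0,-1,0,0,0,1],[0,0,-2,0,0,0,1],[0,0,-3,0,0,0,1],[0,0,-4,0,0,0,1],[0,0,-4,0,0,0,1],[0,0,-3,0,0,0,1],[0,0,-1,0,0,0,1],[0,0,0,0,0,0,1],[0,0,0,0,0,0,1]]]'

```text
t: 30.3
eef_pos: [0.4849, 0.2133, 0.2796]
ee_rot: [[0.997, 0.079, -0.002], [0.079, -0.997, -0.001], [-0.002, 0.001, -1.0]]
wrist_force: [-0.3, 0.6, 1.3]
grip_width: 0.0868
grip_force: 0.0
```

Run:
```python
from h import *
s=arm.sense();print(s['t'],s['eef_pos'],s['wrist_force'])
I=arm.snapshot('scene');D=arm.snapshot('side')
for n,J in(('scene',I),('side',D)):
    m=cv2.inRange(cv2.cvtColor(J,cv2.COLOR_BGR2HSV),(105,130,50),(128,255,255))
    c=max(cv2.findContours(m,0,1)[0],key=cv2.contourArea)[:,0]
    print(n,rect(plane(ray(n,c),.06)))
cv2.imwrite('pics/f.png',np.hstack([cv2.resize(I[90:270,110:310],(400,360)),cv2.resize(D[190:384,180:360],(371,400))[:360]]))
```

```text
30.3 [0.48485597 0.21333385 0.27960624] [-0.31640473  0.6248486   1.27696149]
scene ((485.5145263671875, 216.89047241210938), (210.27439880371094, 202.45594787597656), 4.474640846252441)
side ((483.39990234375, 247.22206115722656), (210.021484375, 260.5820617675781), 4.494964122772217)
```

View pics/f.png

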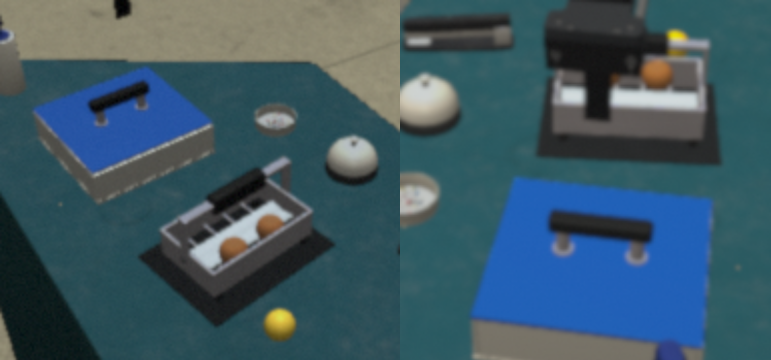

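The lid sits flush on the tray, and the sieve is on its mat with both large balls. Nothing else has been disturbed.

```bash
python3 -c "
from station import arm
print(arm.sign_off())"
```

```text
the job is handed in; nothing more can be done
None
```

The job is done and handed in at about 30 s of the 72 s allowed: the three small balls are in the tray with the blue lid seated on it, the sieve is back on its mat holding the two large balls, and the bell and stapler were not touched.

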